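Fold up the shelf tray round the short jar

ROBOT

A 6-joint arm with a two-finger parallel gripper is mounted at the origin on the work surface. World frame = base frame: x ahead of the robot, y to its left, z up, the work surface at z = 0. Lengths are in m, angles in rad, forces in N, time in s.
With the tool pointing down it reaches from about 0.35 to 0.775 m from the base axis. Payload 7.3 kg.
Tool frame: the origin (TCP) lies midway between the tips of the shut fingers; the grasp point (between the pads) lies 19 mm behind it (tcp_to_grasp is the distance from the TCP to the grasp point, in m); z points along the fingers, y is the line along which they close (so a half turn about z gives the same grasp; the last joint's range is limited). The gripper opens to 92 mm and grips with 3 to 60 N. Pads are 19 mm wide; open, the fingers measure 130 mm over their backs; the gripper's body (75 mm by 190 mm) begins 47 mm behind the grasp point.
Start: joints at [-1.426, 0.342, 1.524, -0, 1.275, -0.146], TCP at [0.151, -0.503, 0.227] pointing down, gripper open.
Joint ranges: [-2.53, 2.53], [-0.77, 2.02], [0.04, 2.7], [-1, 4.14], [0.28, 2.66], [-3.11, 3.11]. Speed limits (rad/s): [2.57, 2.57, 3.14, 3.14, 3.14, 3.14].

INTERFACE

Orientations are given as [roll, pitch, yaw] about the fixed x, y, z axes, in that order (R = Rz(yaw) Ry(pitch) Rx(roll)).
In Python, from cell import observe, read_camera, calibration, hand_in, tcp_to_grasp gives the robot as it stands.
- The arm moves only by the tool send_rows, never from a script. Its argument "targets" is a list of rows, each a list of 5 numbers: the opening, from 0 (shut) to 1 (fully open), then the shift along the world's x, y, z in m, then the turn about the world's z in rad. A call has 1 to 5 rows; each row shifts and turns the commanded pose from where the row before left it; what a row does not reach is not made up. A row lasts 1/10 s, in which the tool goes at most 50 mm and 8.59 degrees, less where a joint would pass 70% of its speed; a pose out of reach is approached as far as the arm can. A call is refused whole if a number of a shift passes 0.05 or a number of a turn 0.15, either way. A call with a gripper value outside its range is refused whole. The fingers move at their own pace and stop on an object; "grip_force" is the grip in N (left out, the last holds). Time passes only in rows, so rows that do not move let the fingers close. It gives the time, the measured TCP pose, the force, the opening and the grip force at its end, in the units of the state.
- observe(): the state, without advancing time (a new reading comes with each control period).
- read_camera(name): name is "scene" or "top"; returns (picture, depth): 384x512x3 uint8, red, green, blue; 384x512 float32, m along the optical axis (not along the pixel's ray), 0 where there is no reading.
- calibration(name): a dict with "intrinsics" (3x3 intrinsics, pixels), "k1" (the pictures are not rectified: a ray, as slopes to the right and down, at radius r is drawn at 1 + k1 r^2 times it, then the intrinsics apply), "world_to_cam" (4x4, takes a point from world to camera coordinates). Camera axes: x right, y up, looking along -z (the intrinsics and any distortion apply to the point x, -y, -z); pixel columns grow to the right and rows downward; lengths in m; the calibration is good to about 2 mm. A picture is of the moment at which its call begins. calibration takes no time and is no camera call.
- hand_in(): hands the job in; it is judged then, once.
The state is a dict: "time": time; "qpos": joint angles; "qvel": joint speeds; "joint_efforts": joint torques, N m; "tool_pos": TCP position; "tool_rot": TCP orientation; "contact_force": force on the tool from outside, world axes, zero at the start; "torque": the same for the moment, N m; "opening": finger opening in m; "grip_force": force on a finger pad.
Only numpy, scipy, OpenCV 4.12 (cv2) and the standard library are available. Lean on these libraries where they do the work, as an engineer would, in place of code of your own. Each camera call takes 0.05 s, during which the arm holds its last target. There are 200 camera calls.

TASK

Put the short squat jar into the fold-up shelf tray, standing upright on the tray's base and set down gently, and raise all four of the tray's walls until they stand upright. The three taller jars stay standing where they are.

Things in the scene. Friction and masses are not known exactly. Their poses are not given: they have to be found in the camera images.
- tray: fold-up shelf tray of plain brown board; its base is stuck to the worktop and cannot move. Base 104 mm (tray x) by 130 mm (tray y), 8 mm thick; origin at the centre of the base's underside, on the worktop. Along each of the base's four upper edges (tray x = -52 and +52 mm, y = -65 and +65 mm, height 8 mm) a wall is hinged. The tray's z is up; its x points roughly away from the robot.
- wall_near (a joint): angle of the wall on the tray's -x edge (rad): 0 = folded out flat, 1.57 = upright, stop at 1.59. The wall is a board 126 mm long, 65 mm from hinge to free edge and 5 mm thick (the thickness lies outside, or underneath when folded out), 50 g. It starts half sprung up. Its stiff crease turns with about 0.05 N m and stays where it is left, against its weight.
- edge_near (a point): middle of the free edge of the tray's -x wall, on the face that becomes the inner one, 65 mm from the hinge
- wall_far (a joint): angle of the wall on the tray's +x edge (rad): 0 = folded out flat, 1.57 = upright, stop at 1.59. The wall is a board 126 mm long, 65 mm from hinge to free edge and 5 mm thick (the thickness lies outside, or underneath when folded out), 50 g. It starts half sprung up. Its stiff crease turns with about 0.05 N m and stays where it is left, against its weight.
- edge_far (a point): middle of the free edge of the tray's +x wall, on the face that becomes the inner one, 65 mm from the hinge
- wall_left (a joint): angle of the wall on the tray's +y edge (rad): 0 = folded out flat, 1.57 = upright, stop at 1.59. The wall is a board 100 mm long, 65 mm from hinge to free edge and 5 mm thick (the thickness lies outside, or underneath when folded out), 50 g. It starts half sprung up. Its stiff crease turns with about 0.05 N m and stays where it is left, against its weight.
- edge_left (a point): middle of the free edge of the tray's +y wall, on the face that becomes the inner one, 65 mm from the hinge
- wall_right (a joint): angle of the wall on the tray's -y edge (rad): 0 = folded out flat, 1.57 = upright, stop at 1.59. The wall is a board 100 mm long, 65 mm from hinge to free edge and 5 mm thick (the thickness lies outside, or underneath when folded out), 50 g. It starts half sprung up. Its stiff crease turns with about 0.05 N m and stays where it is left, against its weight.
- edge_right (a point): middle of the free edge of the tray's -y wall, on the face that becomes the inner one, 65 mm from the hinge
- jar_short: the short squat noodle jar, clear with a metal lid: 104 mm high over all, body 62 mm across up to 90 mm, lid 60 mm across; 0.2 to 0.45 kg; upright, standing on the worktop at one corner of the tray, in the gap between two walls. Origin at the centre of its underside, z up its axis.
- jar_tall: tall straight noodle jar, 165 mm high, 62 mm across; stands on the worktop at another corner of the tray and stays there. Origin at the centre of its underside, z up.
- jar_shouldered: shouldered noodle jar, 150 mm high, 64 mm across, narrowing above 93 mm to a 44 mm lid; stands on the worktop at another corner of the tray and stays there. Origin at the centre of its underside, z up.
- jar_slim: slim straight noodle jar, 140 mm high, 54 mm across; stands on the worktop at another corner of the tray and stays there. Origin at the centre of its underside, z up.

How it is judged:
By the outcome, as a careful person would: the job done as asked, in the order asked, and still so for the second after the job is handed in, with the robot touching nothing.
It also fails if it takes over 72 s, if anything falls off the work surface, if the arm or the gripper's body presses on something with over 40 N, if the wrist force passes 120 N, or if a joint passes its speed limit or range.

## Working session

There is one attempt and no reset: what is moved stays moved. The work goes in short steps, Python scripts to look and compute and a tool call to move; the robot and the scene stay as the last step left them, time stands still between calls to the robot, and variables do not carry over. Pictures are saved under pics/ and viewed, at most 10 in all, crops included, and the job is handed in when it is done.

Besides the shell and the picture viewer there is one more tool, called after "Emit:" as a command line: name --pt "numbers of a row" for each row, then --argument value for the rest. send_rows: Moves the arm, as the interface text tells. Its arguments: {"type":"object","properties":{"targets":{"type":"array","items":{"type":"array","items":{"type":"number"}}},"grip_force":{"type":"number"}},"required":["targets"]}

```bash
ls; mkdir -p pics; python3 - <<'E'
from cell import *
import cv2,numpy as np
s=observe();print(s['time'],s['tool_pos'],s['tool_rot'],s['opening'],tcp_to_grasp)
for n in("scene","top"):
    p,d=read_camera(n);cv2.imwrite(f"pics/{n}0.png",p[...,::-1]);np.savez(f"pics/{n}0.npz",p=p,d=d)
    c=calibration(n);print(n,c);
E
```

```text
pics
0.0 [ 0.15046982 -0.50257144  0.22604934] [-3.14010310e+00 -2.04760446e-04  2.90788098e-01] 0.09196313014193518 0.0188
scene {'intrinsics': array([[381.09005994,   0.        , 256.63928882],
       [  0.        , 381.09005994, 186.99244873],
       [  0.        ,   0.        ,   1.        ]]), 'k1': -0.035465418601772054, 'world_to_cam': array([[-0.50988833,  0.86021738, -0.00631989,  0.2715869 ],
       [-0.72395279, -0.42512693,  0.5432858 ,  0.40840999],
       [ 0.46465714,  0.28159039,  0.83952403, -0.99328374],
       [ 0.        ,  0.        ,  0.        ,  1.        ]])}
top {'intrinsics': array([[457.05601322,   0.        , 253.4637287 ],
       [  0.        , 457.05601322, 188.88737879],
       [  0.        ,   0.        ,   1.        ]]), 'k1': -0.0867162506792911, 'world_to_cam': array([[-0.01833094, -0.99981595,  0.00566077,  0.02469769],
       [ 0.9769286 , -0.01670585,  0.21291176, -0.59470547],
       [-0.212778  ,  0.00943304,  0.97705503, -0.5951125 ],
       [ 0.        ,  0.        ,  0.        ,  1.        ]])}
```

View pics/top0.png

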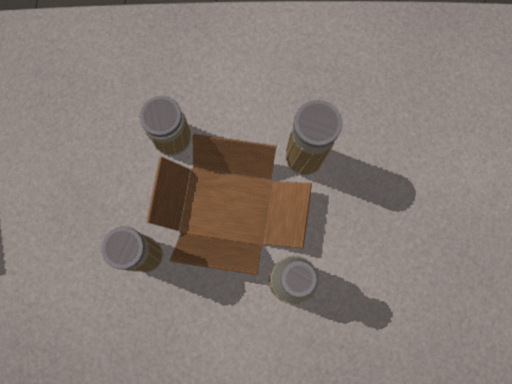

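View pics/scene0.png

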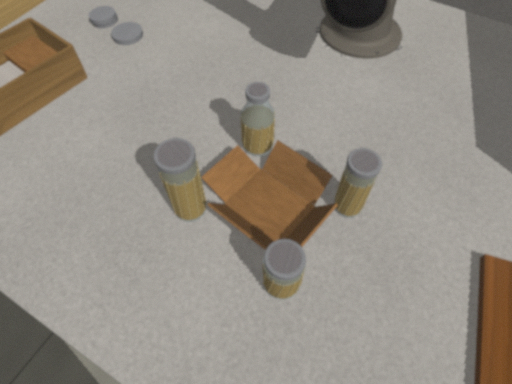

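The top view has +x up and +y left. The lids are at about (162,115) for the short jar (far-left corner), (317,122) tall, (298,278) shouldered and (124,248) slim. The tray base spans roughly (185..270, 175..242), with all four walls part-raised. The scene view confirms that the jar nearest the camera, at (283,270), is the short one.

```bash
cat > h.py <<'E'
from cell import *
import cv2,numpy as np
def rays(name,uv):
    c=calibration(name);K=c["intrinsics"];T=c["world_to_cam"];k=c["k1"]
    n=cv2.undistortPoints(np.asarray(uv,float).reshape(-1,1,2),K,np.array([k,0,0,0,0.])).reshape(-1,2)
    d=np.c_[n[:,0],-n[:,1],-np.ones(len(n))]@T[:3,:3]   # R^T d
    return -T[:3,:3].T@T[:3,3],d
def plane(name,uv,z):
    o,d=rays(name,uv);return o+d*((z-o[2])/d[:,2])[:,None]
def cloud(name,depth):
    v,u=np.mgrid[:384,:512];o,d=rays(name,np.c_[u.ravel(),v.ravel()])
    return (o+d*depth.ravel()[:,None]).reshape(384,512,3)
def brown(p):
    h=cv2.cvtColor(p,cv2.COLOR_RGB2HSV);return (h[...,1]>90)&(h[...,0]<20)
E
python3 - <<'E'
from h import *
np.set_printoptions(precision=4,suppress=True)
z=np.load("pics/top0.npz");p,d=z["p"],z["d"];P=cloud("top",d)
print("worktop z",np.median(P[300:380,50:150,2]),P[300:380,50:150,2].std())
for n,u,v,h,r in(("short",162,115,.104,.03),("tall",317,122,.165,.031),("should",298,278,.150,.022),("slim",124,248,.140,.027)):
    q=P[v-35:v+35,max(u-35,0):u+35].reshape(-1,3); t=q[(abs(q[:,2]-h)<.006)]
    (cx,cy),rr=cv2.minEnclosingCircle(t[:,:2].astype(np.float32)); print(n,len(t),np.median(t[:,2]),t.mean(0),(cx,cy),rr)
for (u,v) in [(225,207),(230,155),(170,195),(290,215),(215,255)]:print((u,v),P[v,u])
# base
m=brown(p)&(abs(P[...,2]-.008)<.003); m[:,:150]=0;m[:,320:]=0;m[:130]=0;m[280:]=0
m=cv2.morphologyEx(m.astype(np.uint8),cv2.MORPH_OPEN,np.ones((5,5)));
n,l,s,c=cv2.connectedComponentsWithStats(m);i=1+s[1:,4].argmax();q=P[l==i][:,:2].astype(np.float32)
r=cv2.minAreaRect(q);print("base",len(q),q.mean(0),r)
big=cv2.resize(p[90:300,90:350],None,fx=3,fy=2.8,interpolation=cv2.INTER_CUBIC)
cv2.imwrite("pics/crop.png",big[...,::-1])
E
```

```text
worktop z -0.0011102333994332803 0.044770642895509985
short 1315 0.10381634794796413 [0.6944 0.1442 0.1037] (0.6955870389938354, 0.1446300745010376) 0.030525170266628265
tall 1755 0.16493947405361165 [ 0.6572 -0.0675  0.1649] (0.6582909822463989, -0.06805091351270676) 0.031117819249629974
should 1038 0.1497366611513934 [ 0.465  -0.0374  0.1497] (0.4650622606277466, -0.03784201294183731) 0.022213520482182503
slim 1455 0.13960082301489585 [0.5065 0.1797 0.1395] (0.5069689750671387, 0.1807568371295929) 0.027373315766453743
(225, 207) [0.5793 0.0584 0.0074]
(230, 155) [0.6547 0.0488 0.0363]
(170, 195) [0.5941 0.1397 0.0347]
(290, 215) [ 0.5621 -0.0407  0.0255]
(215, 255) [0.5031 0.0718 0.0379]
base 5136 [0.5825 0.0563] ((0.5813818573951721, 0.054884955286979675), (0.13448172807693481, 0.10994906723499298), 79.73439025878906)
```

View pics/crop.png

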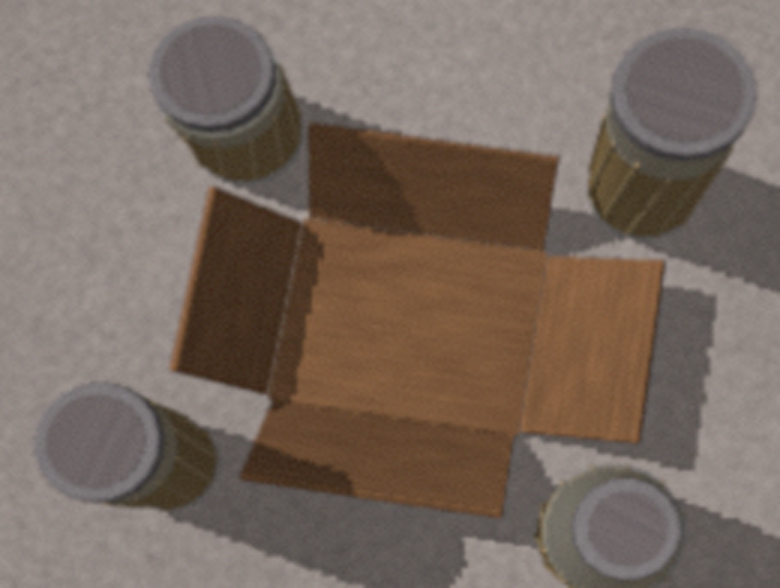

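The crop shows the base corners at about (303,222), (547,247), (522,432) and (270,402) in crop pixels. The left and near walls are steep, and the right wall is the flattest.

```bash
python3 - <<'E'
from h import *
np.set_printoptions(precision=4,suppress=True)
z=np.load("pics/top0.npz");p,d=z["p"],z["d"];P=cloud("top",d)
uv=np.array([(303,222),(547,247),(522,432),(270,402)])/[3,2.8]+[90,90]
C=plane("top",uv,.008)[:,:2];print(C,C.mean(0));
for a,b in((0,1),(3,2),(0,3),(1,2)):
    e=C[a]-C[b];print(np.linalg.norm(e),np.degrees(np.arctan2(e[1],e[0])))
bm=brown(p)
for n,poly in dict(far=[(325,140),(540,165),(535,230),(325,205)],right=[(560,275),(650,275),(630,425),(540,420)],near=[(285,425),(500,450),(490,500),(265,470)],left=[(215,210),(285,235),(260,370),(190,355)]).items():
    m=np.zeros((384,512),np.uint8);cv2.fillPoly(m,[(np.array(poly)/[3,2.8]+90).astype(np.int32)],1)
    q=P[m>0];c=q.mean(0);U,S,V=np.linalg.svd(q-c);nn=V[2]*np.sign(V[2,2])
    print(n,len(q),"resid",S[2]/len(q)**.5,"n",nn,"tilt",np.degrees(np.arccos(nn[2])),"dir",np.degrees(np.arctan2(nn[1],nn[0])),
     )
    # hinge pt: go downhill to z=.008
    g=nn[:2]/np.linalg.norm(nn[:2]);t=(c[2]-.008)*nn[2]/np.linalg.norm(nn[:2]);print("  hinge point",c[:2]+g*t)
E
```

```text
[[ 0.6407  0.1119]
 [ 0.6239 -0.0164]
 [ 0.5203 -0.0009]
 [ 0.5388  0.1279]] [0.5809 0.0556]
0.12947138165180777 82.56503402244876
0.13010945856870113 81.79224614805817
0.10308573840470045 -8.886732553350315
0.10482627660716996 -8.52024890297703
far 1771 resid 0.010346587051009437 n [ 0.9704 -0.1495  0.1898] tilt 79.05854214420387 dir -8.757372620544459
  hinge point [0.6586 0.0422]
right 1662 resid 0.013327229738365821 n [-0.1935 -0.9808  0.0226] tilt 88.70550289413873 dir -101.15733914357487
  hinge point [ 0.563  -0.0379]
near 1381 resid 0.0076160630689742 n [ 0.9858 -0.141   0.0908] tilt 84.79320968847273 dir -8.136760717771917
  hinge point [0.507  0.0661]
left 1309 resid 0.010661222882925453 n [0.1098 0.9801 0.1652] tilt 80.49043554170046 dir 83.60551065558997
  hinge point [0.5956 0.1459]
```

```bash
python3 - <<'E'
from h import *
np.set_printoptions(precision=4,suppress=True)
z=np.load("pics/top0.npz");p,d=z["p"],z["d"];P=cloud("top",d)
y=np.radians(-8.2);R=np.array([[np.cos(y),np.sin(y)],[-np.sin(y),np.cos(y)]])
def tr(q): return np.c_[(q[:,:2]-[.581,.0556])@R.T,q[:,2]]
for n,poly in dict(far=[(325,140),(540,165),(535,230),(325,205)],right=[(560,275),(650,275),(630,425),(540,420)],near=[(285,425),(500,450),(490,500),(265,470)],left=[(215,210),(285,235),(260,370),(190,355)]).items():
    m=np.zeros((384,512),np.uint8);cv2.fillPoly(m,[(np.array(poly)/[3,2.8]+90).astype(np.int32)],1)
    q=tr(P[(m>0)&(d>0)&(P[...,2]>-.01)&(P[...,2]<.1)]);ax=0 if n in("far","near") else 1
    a,b=np.polyfit(q[:,ax],q[:,2],1)
    for _ in range(4):
        k=abs(q[:,2]-a*q[:,ax]-b)<.004;a,b=np.polyfit(q[k,ax],q[k,2],1)
    print(n,len(q),k.sum(),"ang",np.degrees(np.arctan(a)),"hinge at",(.008-b)/a)
for n,c in dict(short=(.6950,.1444),tall=(.6578,-.0678),should=(.465,-.0376),slim=(.5067,.1802)).items(): print(n,tr(np.array([[*c,0]])))
E
```

```text
far 1767 1667 ang 55.172495866139585 hinge at 0.05314715229572777
right 1652 1649 ang -27.026742404776904 hinge at -0.06467797809612064
near 1373 1371 ang -47.03130903198926 hinge at -0.051803306712593665
left 1300 1271 ang 54.16083025898108 hinge at 0.06695691589632517
short [[0.1002 0.1042 0.    ]]
tall [[ 0.0936 -0.1112  0.    ]]
should [[-0.1015 -0.1088  0.    ]]
slim [[-0.0913  0.1127  0.    ]]
```

Everything is consistent: tray centre (0.581, 0.0556) with yaw -8.2°, walls at about 55° (far), 27° (right), 47° (near) and 54° (left). The short jar is at (0.695, 0.144). I'll grasp it with the closing axis on the tray's diagonal (yaw 0.642) so the fingers stay clear of the walls.

Emit:
send_rows --pt "1 0.0272 0.0323 0 0.0176" --pt "1 0.0272 0.0323 0 0.0176" --pt "1 0.0272 0.0323 0 0.0176" --pt "1 0.0272 0.0323 0 0.0176" --pt "1 0.0272 0.0323 0 0.0176" --grip_force 20

```text
time: 0.6
tool_pos: [0.2872, -0.3399, 0.2265]
tool_rot: [-3.141, -0.0, 0.379]
contact_force: [0.0, 0.1, 0.7]
opening: 0.0918
grip_force: 0.0
```

Emit:
send_rows --pt "1 0.0272 0.0323 0 0.0176" --pt "1 0.0272 0.0323 0 0.0176" --pt "1 0.0272 0.0323 0 0.0176" --pt "1 0.0272 0.0323 0 0.0176" --pt "1 0.0272 0.0323 0 0.0176"

```text
time: 1.1
tool_pos: [0.4233, -0.1784, 0.2266]
tool_rot: [-3.141, 0.0, 0.468]
contact_force: [0.0, -1.1, 0.3]
opening: 0.0916
grip_force: 0.0
```

Emit:
send_rows --pt "1 0.0272 0.0323 0 0.0176" --pt "1 0.0272 0.0323 0 0.0176" --pt "1 0.0272 0.0323 0 0.0176" --pt "1 0.0272 0.0323 0 0.0176" --pt "1 0.0272 0.0323 0 0.0176"

```text
time: 1.6
tool_pos: [0.5592, -0.0169, 0.2264]
tool_rot: [-3.141, 0.001, 0.556]
contact_force: [0.3, -0.5, 0.2]
opening: 0.0918
grip_force: 0.0
```

Emit:
send_rows --pt "1 0.0272 0.0323 0 0.0176" --pt "1 0.0272 0.0323 0 0.0176" --pt "1 0.0272 0.0323 0 0.0176" --pt "1 0.0272 0.0323 0 0.0176" --pt "1 0 0 0 0"

```text
time: 2.1
tool_pos: [0.6688, 0.1151, 0.2244]
tool_rot: [-3.14, 0.0, 0.63]
contact_force: [-0.4, -0.4, -0.5]
opening: 0.0921
grip_force: 0.0
```

Emit:
send_rows --pt "1 0.013 0.0146 0 0.006" --pt "1 0.013 0.0146 0 0.006" --pt "1 0 0 -0.03 0" --pt "1 0 0 -0.04 0" --pt "1 0 0 0 0"

```text
time: 2.6
tool_pos: [0.6896, 0.1392, 0.1499]
tool_rot: [-3.135, 0.011, 0.637]
contact_force: [-0.8, -0.6, -1.7]
opening: 0.0918
grip_force: 0.0
```

Emit:
send_rows --pt "1 0 0 -0.03 0" --pt "1 0 0 -0.025 0" --pt "1 0 0 -0.025 0" --pt "1 0 0 -0.02 0" --pt "1 0 0 0 0"

```text
time: 3.1
tool_pos: [0.6919, 0.1393, 0.055]
tool_rot: [-3.139, 0.004, 0.637]
contact_force: [-1.0, -0.5, -1.1]
opening: 0.0922
grip_force: 0.0
```

Emit:
send_rows --pt "1 0.003 0.005 -0.002 0.005" --pt "1 0 0 0 0" --pt "0.6 0 0 0 0" --pt "0.55 0 0 0 0" --pt "0.55 0 0 0 0"

```text
time: 3.6
tool_pos: [0.6966, 0.1449, 0.0554]
tool_rot: [3.141, -0.001, 0.642]
contact_force: [-0.5, 0.3, 0.5]
opening: 0.0724
grip_force: 0.0
```

Emit:
send_rows --pt "0.55 0 0 0 0" --pt "0.55 0 0 0 0" --pt "0.55 0 0 0 0" --pt "0.55 0 0 0 0"

```text
time: 4.0
tool_pos: [0.6964, 0.1448, 0.055]
tool_rot: [3.141, -0.0, 0.642]
contact_force: [-0.2, -0.1, 2.3]
opening: 0.0619
grip_force: 20.0
```

Emit:
send_rows --pt "0.55 0 0 0.01 0" --pt "0.55 0 0 0.02 0" --pt "0.55 0 0 0.025 0" --pt "0.55 0 0 0.025 0" --pt "0.55 0 0 0 0"

```text
time: 4.5
tool_pos: [0.6984, 0.1452, 0.1391]
tool_rot: [3.138, -0.006, 0.642]
contact_force: [1.2, -0.4, -1.7]
opening: 0.0616
grip_force: 20.0
```

Emit:
send_rows --pt "0.55 -0.012 -0.009 0 0" --pt "0.55 -0.02 -0.015 0 0" --pt "0.55 -0.025 -0.02 0 0" --pt "0.55 -0.025 -0.02 0 0" --pt "0.55 -0.02 -0.015 0 0"

```text
time: 5.0
tool_pos: [0.592, 0.065, 0.1331]
tool_rot: [-3.14, 0.003, 0.642]
contact_force: [0.9, -0.7, -2.4]
opening: 0.0617
grip_force: 20.0
```

Emit:
send_rows --pt "0.55 -0.012 -0.009 0 0" --pt "0.55 0 0 0 0" --pt "0.55 0 0 0 0" --pt "0.55 0 0 0 0"

```text
time: 5.4
tool_pos: [0.5828, 0.0574, 0.1342]
tool_rot: [-3.141, -0.0, 0.643]
contact_force: [0.2, -0.2, -3.1]
opening: 0.0617
grip_force: 20.0
```

```bash
cat > look.py <<'E'
from h import *
import sys
np.set_printoptions(precision=4,suppress=True)
y=np.radians(-8.2);R=np.array([[np.cos(y),np.sin(y)],[-np.sin(y),np.cos(y)]])
tr=lambda q:np.c_[(q[:,:2]-[.581,.0556])@R.T,q[:,2]]
p,d=read_camera("scene");cv2.imwrite(f"pics/{sys.argv[1]}s.png",p[...,::-1])
p,d=read_camera("top");cv2.imwrite(f"pics/{sys.argv[1]}t.png",p[...,::-1]);s=observe()
print(s['tool_pos'],s['tool_rot'],s['contact_force'],tr(s['tool_pos'][None])[0])
P=cloud("top",d);np.savez(f"pics/{sys.argv[1]}.npz",P=P,p=p)
E
python3 look.py lift
```

```text
[0.5828 0.0574 0.1343] [-3.1415  0.0001  0.6428] [-0.364   0.2655 -2.9728] [0.0015 0.0021 0.1343]
```

View pics/lifts.png

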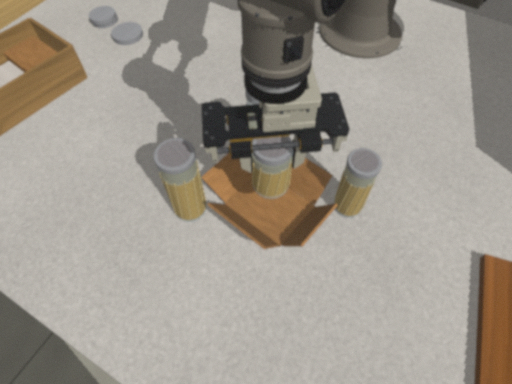

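The jar is held upright over the tray at about (270,170) in the scene view. Next I lower it, slowing near the base (expected TCP height at contact about 0.063).

Emit:
send_rows --pt "0.55 -0.001 -0.001 -0.02 0" --pt "0.55 0 0 -0.02 0" --pt "0.55 0 0 -0.015 0" --pt "0.55 0 0 -0.005 0" --pt "0.55 0 0 -0.002 0"

```text
time: 6.0
tool_pos: [0.5814, 0.0562, 0.0722]
tool_rot: [-3.141, 0.001, 0.643]
contact_force: [-0.4, 0.3, -3.0]
opening: 0.0618
grip_force: 20.0
```

Emit:
send_rows --pt "0.55 0 0 -0.002 0" --pt "0.55 0 0 -0.002 0" --pt "0.55 0 0 -0.001 0" --pt "0.55 0 0 0 0" --pt "0.55 0 0 0 0"

```text
time: 6.5
tool_pos: [0.5815, 0.0559, 0.068]
tool_rot: [3.141, -0.0, 0.642]
contact_force: [-0.5, -0.6, -3.7]
opening: 0.0612
grip_force: 20.0
```

Emit:
send_rows --pt "0.55 0 0 -0.001 0" --pt "0.55 0 0 -0.001 0" --pt "0.55 0 0 -0.001 0" --pt "0.55 0 0 0 0" --pt "0.55 0 0 0 0"

```text
time: 7.0
tool_pos: [0.5813, 0.0559, 0.0647]
tool_rot: [3.142, 0.0, 0.642]
contact_force: [0.3, 0.0, -3.6]
opening: 0.0618
grip_force: 20.0
```

Emit:
send_rows --pt "0.55 0 0 -0.001 0" --pt "0.55 0 0 0 0" --pt "0.55 0 0 0 0"

```text
time: 7.3
tool_pos: [0.5813, 0.0559, 0.0637]
tool_rot: [3.142, 0.0, 0.642]
contact_force: [-0.3, -0.3, -3.1]
opening: 0.0614
grip_force: 20.0
```

Emit:
send_rows --pt "0.55 0 0 -0.001 0" --pt "0.55 0 0 0 0" --pt "0.55 0 0 0 0"

```text
time: 7.6
tool_pos: [0.5815, 0.0559, 0.0629]
tool_rot: [3.141, -0.0, 0.642]
contact_force: [0.4, -0.1, -0.8]
opening: 0.0618
grip_force: 20.0
```

Emit:
send_rows --pt "0.55 0 0 -0.0007 0" --pt "0.55 0 0 0 0" --pt "0.55 0 0 0 0"

```text
time: 7.9
tool_pos: [0.5815, 0.056, 0.0629]
tool_rot: [3.141, -0.001, 0.642]
contact_force: [-2.0, 0.3, 5.2]
opening: 0.0615
grip_force: 20.0
```

The jar is in contact with the base. I'll release it gently by easing the grip force and then opening.

Emit:
send_rows --pt "0.55 0 0 0.0005 0" --pt "0.6 0 0 0 0" --pt "0.7 0 0 0 0" --pt "0.75 0 0 0 0" --pt "0.8 0 0 0 0" --grip_force 5

```text
time: 8.4
tool_pos: [0.5814, 0.0559, 0.0623]
tool_rot: [3.142, 0.0, 0.642]
contact_force: [-1.3, 0.3, 0.4]
opening: 0.072
grip_force: 0.0
```

Emit:
send_rows --pt "0.9 0 0 0 0" --pt "0.9 0 0 0 0" --pt "0.9 0 0 0.01 0" --pt "0.9 0 0 0.02 0" --pt "0.9 0 0 0.03 0"

```text
time: 8.9
tool_pos: [0.5804, 0.0559, 0.1224]
tool_rot: [-3.14, 0.002, 0.642]
contact_force: [0.5, 0.9, 0.9]
opening: 0.0827
grip_force: 0.0
```

Emit:
send_rows --pt "0.9 0 0 0.04 0" --pt "0.9 0 0 0.04 0" --pt "1 0 0 0.02 0" --pt "1 0 0 0 0"

```text
time: 9.3
tool_pos: [0.5831, 0.056, 0.2271]
tool_rot: [3.136, -0.006, 0.642]
contact_force: [0.1, -0.3, 0.3]
opening: 0.0909
grip_force: 0.0
```

```bash
python3 look.py placed
```

```text
[0.5811 0.0559 0.2226] [ 3.1413 -0.0002  0.6422] [ 0.5739  0.7055 -1.3783] [0.0001 0.0003 0.2226]
```

View pics/placeds.png

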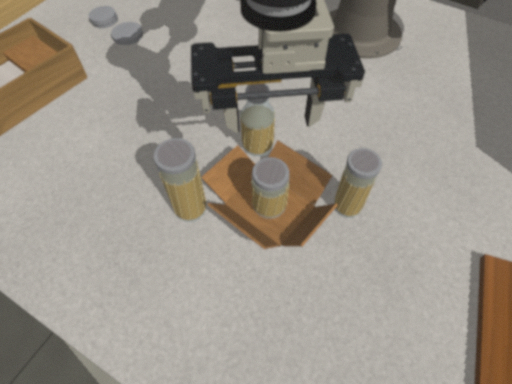

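The jar stands upright in the middle of the tray at about (270,190), and the other jars are undisturbed. I'll push the walls up with the back of an open finger, starting with the near wall.

Emit:
send_rows --pt "1 -0.0366 0.0053 0 0.131" --pt "1 -0.0366 0.0053 0 0.131" --pt "1 -0.0366 0.0053 0 0.131" --pt "1 -0.0366 0.0053 0 0.131" --pt "1 -0.0366 0.0053 0 0.131" --grip_force 20

```text
time: 9.9
tool_pos: [0.3958, 0.0826, 0.2209]
tool_rot: [-3.138, 0.001, 1.302]
contact_force: [-0.7, 0.4, 0.5]
opening: 0.0918
grip_force: 0.0
```

Emit:
send_rows --pt "1 0 0 0 0.131" --pt "1 0 0 -0.04 0" --pt "1 0 0 -0.04 0" --pt "1 0 0 -0.03 0" --pt "1 0 0 0 0"

```text
time: 10.4
tool_pos: [0.3945, 0.0823, 0.1086]
tool_rot: [-3.131, 0.002, 1.428]
contact_force: [-0.8, -0.4, 0.4]
opening: 0.0915
grip_force: 0.0
```

```bash
cat > st.py <<'E'
from cell import *
import numpy as np
np.set_printoptions(precision=4,suppress=True)
y=np.radians(-8.2);R=np.array([[np.cos(y),np.sin(y)],[-np.sin(y),np.cos(y)]])
s=observe();print(s['time'],"tray",R@(s['tool_pos'][:2]-[.581,.0556]),s['tool_pos'],s['tool_rot'],s['contact_force'],s['qpos'])
E
python3 st.py
```

```text
10.4 tray [-0.1884 -0.0002] [0.3945 0.0823 0.1086] [-3.1312  0.0017  1.4282] [-0.7978 -0.3545  0.4451] [ 0.015   0.2824  1.997  -0.0001  0.8728  0.1577]
```

Emit:
send_rows --pt "1 0 0 -0.035 0" --pt "1 0 0 -0.033 0" --pt "1 0.0099 -0.0014 0 0" --pt "1 0.0099 -0.0014 0 0" --pt "1 0 0 0 0"

```text
time: 10.9
tool_pos: [0.4216, 0.0794, 0.0464]
tool_rot: [3.137, -0.001, 1.428]
contact_force: [0.9, 0.8, 0.1]
opening: 0.0913
grip_force: 0.0
```

Emit:
send_rows --pt "1 0.0099 -0.0014 0.0025 0" --pt "1 0.0099 -0.0014 0.0025 0" --pt "1 0.0099 -0.0014 0.0025 0" --pt "1 0.0069 -0.001 0.0025 0" --pt "1 0 0 0 0"

```text
time: 11.4
tool_pos: [0.4494, 0.0749, 0.0585]
tool_rot: [-3.132, 0.001, 1.429]
contact_force: [-39.6, 1.3, 65.9]
opening: 0.0797
grip_force: 37.2
```

```bash
python3 st.py
```

```text
11.4 tray [-0.1331  0.0004] [0.4494 0.0749 0.0585] [-3.1317  0.0013  1.4288] [-39.5705   1.3184  65.8828] [-0.0033  0.4467  1.9159  0.0002  0.7889  0.1386]
```

Emit:
send_rows --pt "1 -0.006 0.0008 0.003 0" --pt "1 -0.01 0.0014 0 0" --pt "1 -0.02 0.003 0 0" --pt "1 0 0 0 0"

```text
time: 11.8
tool_pos: [0.4172, 0.0799, 0.0582]
tool_rot: [-3.141, 0.0, 1.429]
contact_force: [0.2, 0.4, -0.5]
opening: 0.092
grip_force: 0.0
```

```bash
python3 st.py; python3 look.py n1; python3 - <<'E'
import cv2
a=cv2.imread('pics/n1s.png')[60:250,150:410];b=cv2.imread('pics/n1t.png')[120:340,90:350]
a=cv2.resize(a,(400,300));b=cv2.resize(b,(400,340));a=cv2.copyMakeBorder(a,0,40,0,0,0)
cv2.imwrite('pics/n1c.png',cv2.hconcat([a,b]))
E
```

```text
11.8 tray [-0.1656  0.0006] [0.4172 0.0799 0.0582] [-3.1406  0.0001  1.4287] [ 0.1808  0.4305 -0.4866] [0.0083 0.4014 2.0042 0.     0.737  0.1503]
[0.4199 0.0796 0.0583] [ 3.1394 -0.0003  1.4284] [-0.8446 -0.0414  0.6788] [-0.1628  0.0008  0.0583]
```

View pics/n1c.png

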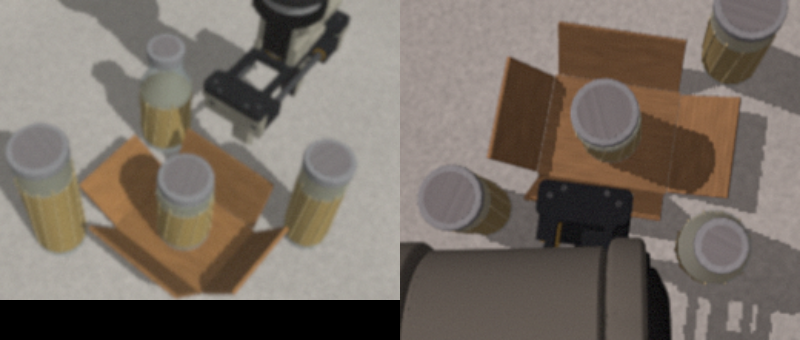

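The finger is thinner at its tip than at its 130 mm back width, so the tip rode up onto the edge of the near wall (visible at (530-660,190-215) in the right-hand crop). Nothing got displaced. I'll measure the walls again.

```bash
cat > walls.py <<'E'
from h import *
import sys
z=np.load(f"pics/{sys.argv[1]}.npz");P=z["P"].reshape(-1,3)[brown(z["p"]).ravel()]
y=np.radians(-8.2);R=np.array([[np.cos(y),np.sin(y)],[-np.sin(y),np.cos(y)]])
q=np.c_[(P[:,:2]-[.581,.0556])@R.T,P[:,2]]
for n,ax,sg in(("near",0,-1),("far",0,1),("right",1,-1),("left",1,1)):
    u=q[:,ax]*sg-(.052 if ax==0 else .065);w=abs(q[:,1-ax]);h=q[:,2]-.008
    k=(w<(.06 if ax==0 else .047))&(u>-.012)&(u<.075)&(h>.008)&(h<.075)&(np.hypot(q[:,0],q[:,1])>.035)
    if k.sum()<20: print(n,"few",k.sum());continue
    ang=np.degrees(np.arctan2(h[k],u[k]));top=h[k]>.5*np.percentile(h[k],95)
    print(n,k.sum(),"ang",np.round(np.percentile(ang[top],[10,50,90]),1),"top h",np.round(np.percentile(h[k],97),4))
E
python3 walls.py n1; python3 walls.py placed
```

```text
near 327 ang [62.7 64.8 65.9] top h 0.0593
far 2241 ang [51.9 54.1 55.8] top h 0.0522
right 1742 ang [25.5 27.1 29.1] top h 0.0286
left 1730 ang [50.5 52.4 54.1] top h 0.0521
near 1954 ang [45.4 47.1 48.8] top h 0.0468
far 223 ang [52.3 54.6 56.1] top h 0.0437
right few 0
left few 10
```

```bash
python3 -c "
import cv2
a=cv2.imread('pics/placeds.png')[30:140,180:370];cv2.imwrite('pics/fing.png',cv2.resize(a,(760,440),interpolation=cv2.INTER_CUBIC))"
```

```text
(no output)
```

View pics/fing.png

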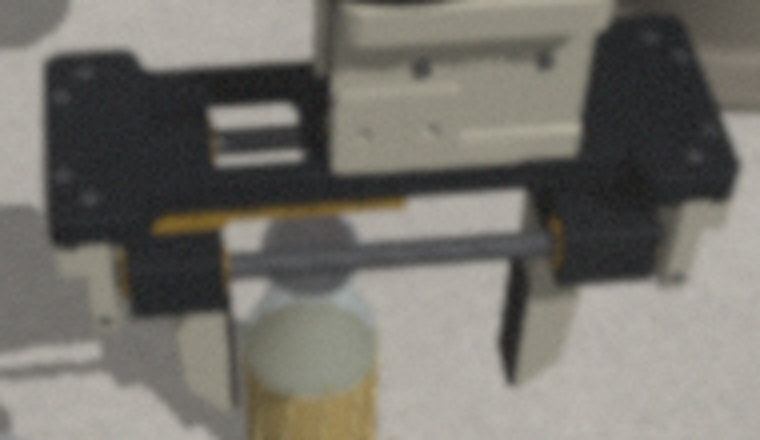

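The fingers are tapered on the back: thin at the tip, widening to the knuckle about 25 mm up. The wall edge jammed on that slope because it rose faster than the tool. I'll start lower and rise faster than the edge, so friction helps lift the wall.

Emit:
send_rows --pt "1 -0.01 0.0014 -0.01 0" --pt "1 0 0 -0.01 0" --pt "1 0.01 -0.0014 0 0" --pt "1 0.01 -0.0014 0 0" --pt "1 0.005 -0.0007 0.002 0"

```text
time: 12.4
tool_pos: [0.4362, 0.0772, 0.0398]
tool_rot: [3.14, -0.0, 1.428]
contact_force: [-0.5, 0.1, -0.5]
opening: 0.0919
grip_force: 0.4
```

Emit:
send_rows --pt "1 0.005 -0.0007 0.004 0" --pt "1 0.005 -0.0007 0.004 0"

```text
time: 12.6
tool_pos: [0.4441, 0.076, 0.0479]
tool_rot: [-3.141, 0.0, 1.428]
contact_force: [-1.5, 0.1, -0.8]
opening: 0.0916
grip_force: 0.4
```

```bash
python3 st.py
```

```text
12.6 tray [-0.1384  0.0007] [0.4441 0.076  0.0479] [-3.1413  0.      1.4281] [-1.4803  0.0533 -0.7877] [-0.0008  0.455   1.9463  0.      0.7406  0.1419]
```

Emit:
send_rows --pt "1 0.005 -0.0007 0.003 0" --pt "1 0.005 -0.0007 0.003 0" --pt "1 0 0 0 0"

```text
time: 12.9
tool_pos: [0.4549, 0.0746, 0.0542]
tool_rot: [3.14, -0.0, 1.428]
contact_force: [0.1, 0.4, -0.2]
opening: 0.0917
grip_force: 0.0
```

Emit:
send_rows --pt "1 0.004 -0.0006 0.002 0" --pt "1 0.003 -0.0004 0.002 0" --pt "1 0 0 0 0"

```text
time: 13.2
tool_pos: [0.4613, 0.0737, 0.0578]
tool_rot: [3.141, -0.0, 1.428]
contact_force: [-0.8, -0.5, 0.5]
opening: 0.0918
grip_force: 0.0
```

Emit:
send_rows --pt "1 0.003 -0.0004 0.001 0" --pt "1 0.003 -0.0004 0.001 0" --pt "1 0 0 0 0"

```text
time: 13.5
tool_pos: [0.4638, 0.0733, 0.0587]
tool_rot: [-3.134, 0.001, 1.428]
contact_force: [-8.8, 1.9, 1.9]
opening: 0.0915
grip_force: 4.3
```

Emit:
send_rows --pt "1 0.002 -0.0003 0 0" --pt "1 0.002 -0.0003 0 0" --pt "1 0 0 0 0"

```text
time: 13.8
tool_pos: [0.4642, 0.0732, 0.0588]
tool_rot: [-3.128, 0.001, 1.429]
contact_force: [-21.6, 2.7, 14.5]
opening: 0.0915
grip_force: 11.3
```

```bash
python3 look.py n2; python3 walls.py n2
```

```text
[0.4642 0.0732 0.0588] [-3.128   0.0011  1.4286] [-20.3339   4.1094  14.2052] [-0.1181  0.0007  0.0588]
near few 0
far 2233 ang [52.  54.1 55.8] top h 0.0525
right 1732 ang [25.4 27.2 29.2] top h 0.0288
left 1293 ang [51.  52.6 54.2] top h 0.0522
```

Force jumped at tray x = -118 mm, which matches the wall being flush against its stop. I'll retreat, rise and go over to the far wall.

Emit:
send_rows --pt "1 -0.0099 0.0014 0 0" --pt "1 -0.0198 0.0028 0 0" --pt "1 0 0 0.05 0" --pt "1 0 0 0.05 0" --pt "1 0 0 0.05 0"

```text
time: 14.4
tool_pos: [0.441, 0.0765, 0.2115]
tool_rot: [3.141, 0.0, 1.428]
contact_force: [0.9, -0.6, -0.2]
opening: 0.092
grip_force: 0.0
```

Emit:
send_rows --pt "1 0 0 0.03 0" --pt "1 0.039 -0.0056 0 0" --pt "1 0.039 -0.0056 0 0" --pt "1 0.039 -0.0056 0 0" --pt "1 0.039 -0.0056 0 0"

```text
time: 14.9
tool_pos: [0.5989, 0.0538, 0.2399]
tool_rot: [3.14, -0.0, 1.428]
contact_force: [0.4, -0.0, 0.5]
opening: 0.0915
grip_force: 0.0
```

Emit:
send_rows --pt "1 0.039 -0.0056 0 0" --pt "1 0.039 -0.0056 0 0" --pt "1 0.039 -0.0056 0 0" --pt "1 0.039 -0.0056 0 0" --pt "1 0 0 0 0"

```text
time: 15.4
tool_pos: [0.7567, 0.0302, 0.2341]
tool_rot: [-3.14, 0.001, 1.427]
contact_force: [0.2, 0.1, -1.4]
opening: 0.092
grip_force: 0.0
```

```bash
python3 st.py;python3 look.py n3; python3 walls.py n3
```

```text
15.4 tray [ 0.1775 -0.    ] [0.7567 0.0302 0.2341] [-3.1396  0.0006  1.4268] [ 0.1672  0.0833 -1.4396] [-0.061   0.8253  0.6604 -0.0004  1.6579  0.083 ]
[0.7532 0.0315 0.237 ] [-3.1389  0.0002  1.4278] [-0.2006  0.0938  0.4804] [0.1739 0.0007 0.237 ]
near few 0
far few 0
right few 0
left few 0
```

Emit:
send_rows --pt "1 0 0 -0.045 0" --pt "1 0 0 -0.045 0" --pt "1 0 0 -0.045 0" --pt "1 0 0 -0.04 0" --pt "1 0 0 0 0"

```text
time: 16.0
tool_pos: [0.7481, 0.0324, 0.0592]
tool_rot: [-3.13, 0.001, 1.429]
contact_force: [-0.7, 0.5, -0.7]
opening: 0.0917
grip_force: 0.0
```

Emit:
send_rows --pt "1 0 0 -0.027 0" --pt "1 0 0 0 0"

```text
time: 16.2
tool_pos: [0.7517, 0.0321, 0.0378]
tool_rot: [-3.139, 0.0, 1.429]
contact_force: [-0.1, -0.0, -0.4]
opening: 0.0916
grip_force: 0.0
```

```bash
python3 st.py
```

```text
16.2 tray [0.1723 0.001 ] [0.7517 0.0321 0.0378] [-3.1394  0.0002  1.4285] [-0.1494 -0.0324 -0.3793] [-0.0591  0.9312  0.9759 -0.      1.2366  0.0832]
```

Emit:
send_rows --pt "1 -0.0099 0.0014 0 0" --pt "1 -0.0059 0.0009 0.005 0" --pt "1 -0.0059 0.0009 0.005 0" --pt "1 -0.0059 0.0009 0.004 0" --pt "1 -0.0059 0.0009 0.004 0"

```text
time: 16.7
tool_pos: [0.7207, 0.0368, 0.0581]
tool_rot: [3.137, -0.001, 1.428]
contact_force: [3.7, -0.0, 3.8]
opening: 0.0916
grip_force: 2.4
```

Emit:
send_rows --pt "1 -0.005 0.0007 0.003 0" --pt "1 -0.005 0.0007 0.003 0" --pt "1 0 0 0 0"

```text
time: 17.0
tool_pos: [0.7098, 0.0386, 0.0632]
tool_rot: [3.14, -0.001, 1.428]
contact_force: [3.4, 2.1, 8.7]
opening: 0.0914
grip_force: 3.9
```

```bash
python3 st.py
```

```text
17.0 tray [0.1299 0.0015] [0.7098 0.0386 0.0632] [ 3.1395 -0.0007  1.4283] [3.3671 2.0566 8.6878] [-0.0536  0.8241  1.1309  0.0005  1.1844  0.0887]
```

Emit:
send_rows --pt "1 -0.003 0.0004 0.001 0" --pt "1 -0.003 0.0004 0.001 0" --pt "1 0 0 0 0"

```text
time: 17.3
tool_pos: [0.7042, 0.0395, 0.0651]
tool_rot: [3.139, -0.001, 1.428]
contact_force: [2.3, 2.0, 8.3]
opening: 0.0918
grip_force: 3.9
```

```bash
python3 st.py
```

```text
17.3 tray [0.1242 0.0016] [0.7042 0.0395 0.0651] [ 3.1391 -0.001   1.4281] [2.3315 2.0443 8.2643] [-0.0529  0.8119  1.151   0.0009  1.1761  0.0894]
```

Emit:
send_rows --pt "1 0.0099 -0.0014 0 0" --pt "1 0.0198 -0.0028 -0.01 0" --pt "1 0 0 0 0"

```text
time: 17.6
tool_pos: [0.7328, 0.0342, 0.0509]
tool_rot: [-3.138, 0.001, 1.428]
contact_force: [-0.3, -0.9, -0.5]
opening: 0.0919
grip_force: 0.0
```

```bash
python3 st.py; sed -i 's/^P=cloud/P2=P=None;ps,ds=read_camera("scene");np.savez(f"pics\/{sys.argv[1]}S.npz",P=cloud("scene",ds),p=ps)\nP=cloud/' look.py; python3 look.py f1; python3 walls.py f1; echo scene; python3 walls.py f1S
```

```text
17.6 tray [0.1533 0.0005] [0.7328 0.0342 0.0509] [-3.138   0.0008  1.4279] [-0.2579 -0.8608 -0.4766] [-0.0575  0.8825  1.043  -0.0005  1.2198  0.0856]
[0.7318 0.0347 0.0519] [-3.1378  0.0005  1.4282] [ 0.1627  0.5092 -0.3528] [0.1523 0.0008 0.0519]
near few 0
far few 0
right 726 ang [25.3 26.9 28.4] top h 0.0292
left few 0
scene
near 581 ang [88.9 90.8 92. ] top h 0.0653
far 217 ang [71.  73.7 76.8] top h 0.0646
right 182 ang [25.4 28.3 31.9] top h 0.0185
left 722 ang [52.7 54.8 56.2] top h 0.053
```

The scene depth shows the near wall at about 91° (upright) and the far wall at about 76°. I'll push the far wall again, a little lower.

Emit:
send_rows --pt "1 -0.0099 0.0014 -0.003 0" --pt "1 -0.0079 0.0011 0 0" --pt "1 -0.005 0.0007 0.002 0" --pt "1 -0.005 0.0007 0.003 0" --pt "1 0 0 0 0"

```text
time: 18.25
tool_pos: [0.7052, 0.0388, 0.0567]
tool_rot: [3.141, -0.0, 1.428]
contact_force: [-0.4, 0.6, 0.1]
opening: 0.0918
grip_force: 0.0
```

Emit:
send_rows --pt "1 -0.003 0.0004 0.001 0" --pt "1 -0.003 0.0004 0.001 0" --pt "1 0 0 0 0"

```text
time: 18.55
tool_pos: [0.6992, 0.0394, 0.0577]
tool_rot: [-3.142, 0.0, 1.428]
contact_force: [-0.1, 0.2, -0.7]
opening: 0.0917
grip_force: 0.0
```

```bash
python3 st.py
```

```text
18.55 tray [0.1193 0.0009] [0.6992 0.0394 0.0577] [-3.1416  0.0001  1.4283] [-0.1356  0.1563 -0.7066] [-0.0529  0.8121  1.1729 -0.0001  1.1566  0.0896]
```

Emit:
send_rows --pt "1 -0.002 0.0003 0 0" --pt "1 -0.002 0.0003 0 0" --pt "1 0 0 0 0"

```text
time: 18.85
tool_pos: [0.6977, 0.0396, 0.0581]
tool_rot: [3.136, -0.0, 1.428]
contact_force: [9.4, -0.2, -2.6]
opening: 0.0917
grip_force: 3.9
```

Emit:
send_rows --pt "1 -0.0015 0.0002 0 0" --pt "1 0 0 0 0" --pt "1 0 0 0 0"

```text
time: 19.15
tool_pos: [0.6975, 0.0396, 0.0583]
tool_rot: [3.133, -0.001, 1.428]
contact_force: [11.8, -1.0, -4.5]
opening: 0.0917
grip_force: 5.7
```

The far wall is at its stop too (same 118 mm, rising force). Next is the left wall.

Emit:
send_rows --pt "1 0.0099 -0.0014 0 0" --pt "1 0.0198 -0.0028 0 0" --pt "1 0 0 0.05 0" --pt "1 0 0 0.05 0" --pt "1 0 0 0.05 0"

```text
time: 19.65
tool_pos: [0.7231, 0.036, 0.2083]
tool_rot: [-3.139, 0.0, 1.428]
contact_force: [1.3, -0.4, 0.7]
opening: 0.0918
grip_force: 0.0
```

Emit:
send_rows --pt "1 0 0 0.03 -0.143" --pt "1 -0.012 0.0204 0 -0.143" --pt "1 -0.012 0.0204 0 -0.143" --pt "1 -0.012 0.0204 0 -0.143" --pt "1 -0.012 0.0204 0 -0.143"

```text
time: 20.15
tool_pos: [0.6748, 0.1183, 0.2373]
tool_rot: [-3.141, 0.001, 0.707]
contact_force: [-0.2, 0.0, 0.4]
opening: 0.092
grip_force: 0.0
```

Emit:
send_rows --pt "1 -0.012 0.0204 0 -0.143" --pt "1 -0.012 0.0204 0 -0.143" --pt "1 -0.012 0.0204 0 -0.143" --pt "1 -0.012 0.0204 0 -0.143" --pt "1 -0.012 0.0204 0 -0.143"

```text
time: 20.65
tool_pos: [0.6148, 0.2204, 0.2373]
tool_rot: [3.141, 0.001, -0.008]
contact_force: [-0.2, 0.2, -0.2]
opening: 0.0918
grip_force: 0.0
```

Emit:
send_rows --pt "1 -0.011 0.0204 0 -0.143" --pt "1 0 0 0 0" --pt "1 0 0 0 0"

```text
time: 20.95
tool_pos: [0.6045, 0.24, 0.2375]
tool_rot: [3.141, 0.0, -0.141]
contact_force: [0.4, -0.5, 0.3]
opening: 0.0917
grip_force: 0.0
```

```bash
python3 st.py; python3 look.py l0; python3 walls.py l0; python3 walls.py l0S
```

```text
20.95 tray [-0.0031  0.1859] [0.6045 0.24   0.2375] [ 3.1409  0.0001 -0.141 ] [ 0.3994 -0.4644  0.2986] [ 0.2606  0.5741  1.1187 -0.0006  1.4491  1.9724]
[0.605  0.2391 0.2374] [ 3.141   0.0001 -0.1434] [-0.3277 -0.1391  0.8046] [-0.0024  0.1851  0.2374]
near 653 ang [85.1 88.1 91. ] top h 0.0657
far 850 ang [87.9 89.6 91.4] top h 0.0654
right 1724 ang [25.5 27.2 29. ] top h 0.0284
left 1728 ang [50.5 52.4 54. ] top h 0.0519
near 560 ang [89.3 90.8 92.1] top h 0.0654
far 1051 ang [84.3 86.9 89.8] top h 0.0662
right 1103 ang [25.  26.9 28.9] top h 0.0281
left 725 ang [52.5 54.8 56.2] top h 0.0533
```

The near and far walls are upright. Now I lower outside the left wall.

Emit:
send_rows --pt "1 0.001 0 -0.045 0" --pt "1 0.001 0 -0.045 0" --pt "1 0 0 -0.045 0" --pt "1 0 0 -0.045 0" --pt "1 0 0 -0.02 0"

```text
time: 21.6
tool_pos: [0.6045, 0.2382, 0.0326]
tool_rot: [3.139, 0.007, -0.145]
contact_force: [0.8, -0.8, 0.1]
opening: 0.092
grip_force: 0.0
```

Emit:
send_rows --pt "1 0 0 -0.003 0" --pt "1 0 0 0 0" --pt "1 -0.0014 -0.0099 0 0" --pt "1 -0.0014 -0.0099 0 0" --pt "1 0 0 0 0"

```text
time: 22.1
tool_pos: [0.6047, 0.2188, 0.0363]
tool_rot: [-3.141, -0.003, -0.146]
contact_force: [-0.3, -0.1, -0.5]
opening: 0.0916
grip_force: 0.0
```

```bash
python3 st.py
```

```text
22.1 tray [0.0002 0.1649] [0.6047 0.2188 0.0363] [-3.141  -0.0025 -0.1462] [-0.3195 -0.1048 -0.4514] [ 0.2283  0.7409  1.3934 -0.0004  1.0048  1.9454]
```

Emit:
send_rows --pt "1 -0.0009 -0.0059 0.004 0" --pt "1 -0.0009 -0.0059 0.004 0" --pt "1 -0.0009 -0.0059 0.004 0" --pt "1 0 0 0 0"

```text
time: 22.5
tool_pos: [0.6014, 0.2017, 0.0474]
tool_rot: [3.142, -0.001, -0.145]
contact_force: [-1.0, 0.7, -1.3]
opening: 0.0919
grip_force: 0.0
```

Emit:
send_rows --pt "1 -0.0007 -0.005 0.003 0" --pt "1 -0.0007 -0.005 0.003 0" --pt "1 0 0 0 0"

```text
time: 22.8
tool_pos: [0.5999, 0.1919, 0.053]
tool_rot: [3.141, -0.0, -0.145]
contact_force: [-0.1, 0.6, 0.3]
opening: 0.0923
grip_force: 0.0
```

```bash
python3 st.py
```

```text
22.8 tray [-0.0007  0.1376] [0.5999 0.1919 0.053 ] [ 3.1414 -0.0004 -0.1452] [-0.1157  0.6081  0.3285] [ 0.1882  0.7007  1.4226 -0.0004  1.018   1.9044]
```

Emit:
send_rows --pt "1 -0.0004 -0.003 0.002 0" --pt "1 -0.0004 -0.003 0.002 0" --pt "1 0 0 0 0"

```text
time: 23.1
tool_pos: [0.5989, 0.1869, 0.0567]
tool_rot: [-3.141, 0.0, -0.145]
contact_force: [0.9, 3.0, -0.7]
opening: 0.0918
grip_force: 1.4
```

Emit:
send_rows --pt "1 -0.0003 -0.002 0 0" --pt "1 0 0 0 0" --pt "1 0 0 0 0"

```text
time: 23.4
tool_pos: [0.5989, 0.1865, 0.0568]
tool_rot: [-3.139, -0.001, -0.145]
contact_force: [-0.1, 8.9, 0.1]
opening: 0.0913
grip_force: 4.5
```

```bash
python3 st.py
```

```text
23.4 tray [-0.001   0.1321] [0.5989 0.1865 0.0568] [-3.1387 -0.0008 -0.1447] [-0.1383  8.9453  0.0887] [0.1785 0.6911 1.4297 0.0029 1.0191 1.8925]
```

Emit:
send_rows --pt "1 0.0014 0.0099 0 0" --pt "1 0.0028 0.0198 0 0" --pt "1 0 0 0.05 0" --pt "1 0 0 0.05 0" --pt "1 0 0 0.05 0"

```text
time: 23.9
tool_pos: [0.6025, 0.2153, 0.208]
tool_rot: [3.141, 0.001, -0.144]
contact_force: [0.8, -0.2, -0.8]
opening: 0.0914
grip_force: 0.0
```

Emit:
send_rows --pt "1 0 0 0.03 0" --pt "1 -0.0058 -0.0404 0 0" --pt "1 -0.0058 -0.0404 0 0" --pt "1 -0.0058 -0.0404 0 0" --pt "1 -0.0058 -0.0404 0 0"

```text
time: 24.4
tool_pos: [0.5795, 0.0521, 0.2367]
tool_rot: [3.141, -0.0, -0.144]
contact_force: [0.1, -0.7, 0.6]
opening: 0.092
grip_force: 0.0
```

Emit:
send_rows --pt "1 -0.0058 -0.0404 0 0" --pt "1 -0.0058 -0.0404 0 0" --pt "1 -0.0058 -0.0404 0 0" --pt "1 -0.0058 -0.0404 0 0" --pt "1 -0.0058 -0.0404 0 0"

```text
time: 24.9
tool_pos: [0.5508, -0.1503, 0.2367]
tool_rot: [3.141, 0.0, -0.144]
contact_force: [0.7, 0.2, -0.6]
opening: 0.0919
grip_force: 0.0
```

Emit:
send_rows --pt "1 0 0 0 0" --pt "1 0 0 0 0"

```text
time: 25.1
tool_pos: [0.5509, -0.1495, 0.2365]
tool_rot: [-3.142, 0.0, -0.146]
contact_force: [-0.4, 1.2, -0.2]
opening: 0.092
grip_force: 0.0
```

```bash
python3 st.py; python3 look.py r0; python3 walls.py r0; python3 walls.py r0S
```

```text
25.1 tray [-0.0005 -0.2073] [ 0.5509 -0.1495  0.2365] [-3.1415  0.0003 -0.1464] [-0.4253  1.1633 -0.2443] [-0.3993  0.4199  1.3775 -0.      1.3446  1.318 ]
[ 0.551  -0.1481  0.2365] [-3.1414  0.0002 -0.1437] [ 0.0475  0.3397 -0.4905] [-0.0006 -0.2059  0.2365]
near 653 ang [85.1 88.1 91.1] top h 0.0659
far 845 ang [88.  89.7 91.4] top h 0.0656
right 1736 ang [25.5 27.1 29. ] top h 0.0285
left 546 ang [86.8 88.5 90. ] top h 0.0656
near 550 ang [88.7 90.6 92. ] top h 0.0653
far 1048 ang [84.1 86.9 89.9] top h 0.066
right 1103 ang [25.1 27.  29. ] top h 0.0284
left 579 ang [84.1 86.5 89.9] top h 0.0664
```

The left wall is up. The right wall is low at 27°, so I'll start near the worktop and rise steeply along the path of its edge.

Emit:
send_rows --pt "1 0 0 -0.045 0" --pt "1 0 0 -0.045 0" --pt "1 0 0 -0.045 0" --pt "1 0 0 -0.045 0" --pt "1 0 0 -0.03 0"

```text
time: 25.75
tool_pos: [0.5496, -0.1472, 0.0237]
tool_rot: [-3.141, 0.003, -0.143]
contact_force: [-0.8, 1.2, 0.2]
opening: 0.0916
grip_force: 0.0
```

Emit:
send_rows --pt "1 0 0 -0.01 0" --pt "1 0 0 0 0" --pt "1 0 0 0 0"

```text
time: 26.05
tool_pos: [0.552, -0.1493, 0.0181]
tool_rot: [3.141, -0.003, -0.144]
contact_force: [-0.3, -0.6, 0.0]
opening: 0.0916
grip_force: 0.0
```

```bash
python3 st.py
```

```text
26.05 tray [ 0.0005 -0.2069] [ 0.552  -0.1493  0.0181] [ 3.1409 -0.0026 -0.144 ] [-0.3414 -0.5744  0.0076] [-0.3981  0.663   1.6294 -0.0001  0.8464  1.3167]
```

Emit:
send_rows --pt "1 0 0 -0.009 0" --pt "1 0.0014 0.0099 0 0" --pt "1 0.0006 0.004 0 0" --pt "1 0 0 0 0"

```text
time: 26.45
tool_pos: [0.5529, -0.1346, 0.008]
tool_rot: [3.141, -0.001, -0.144]
contact_force: [-0.0, 0.4, -0.1]
opening: 0.0919
grip_force: 0.0
```

Emit:
send_rows --pt "1 0.0003 0.002 0.004 0" --pt "1 0.0003 0.002 0.004 0" --pt "1 0.0003 0.002 0.004 0" --pt "1 0 0 0 0"

```text
time: 26.85
tool_pos: [0.554, -0.1295, 0.0204]
tool_rot: [3.141, -0.001, -0.145]
contact_force: [1.0, -0.5, 0.4]
opening: 0.0918
grip_force: 0.0
```

```bash
python3 st.py; python3 look.py r1;  python3 walls.py r1S|grep right
```

```text
26.85 tray [-0.0003 -0.187 ] [ 0.554  -0.1295  0.0204] [ 3.1412 -0.0014 -0.1446] [ 1.0143 -0.4754  0.3654] [-0.3642  0.6563  1.6354 -0.0001  0.8486  1.3513]
[ 0.5537 -0.1295  0.0198] [ 3.1414 -0.0005 -0.1448] [-0.3776  1.0403 -0.2335] [-0.0006 -0.1871  0.0198]
right 1112 ang [25.  26.9 29. ] top h 0.0283
```

Emit:
send_rows --pt "1 -0.0006 -0.004 -0.006 0" --pt "1 0 0 -0.006 0" --pt "1 0.0004 0.003 0 0" --pt "1 0.0004 0.003 0.004 0" --pt "1 0.0004 0.003 0.004 0"

```text
time: 27.5
tool_pos: [0.5538, -0.1249, 0.0158]
tool_rot: [3.141, 0.001, -0.144]
contact_force: [-3.5, -5.9, 2.3]
opening: 0.0917
grip_force: 2.9
```

Emit:
send_rows --pt "1 0.0004 0.003 0.004 0" --pt "1 0.0004 0.003 0.004 0" --pt "1 0 0 0 0"

```text
time: 27.8
tool_pos: [0.5554, -0.1182, 0.0246]
tool_rot: [3.141, -0.001, -0.144]
contact_force: [-0.5, -1.5, 1.7]
opening: 0.0917
grip_force: 1.0
```

```bash
python3 st.py; python3 look.py r2;  python3 walls.py r2S|grep right
```

```text
27.8 tray [-0.0005 -0.1757] [ 0.5554 -0.1182  0.0246] [ 3.1412 -0.0014 -0.1443] [-0.451  -1.5494  1.6778] [-0.3446  0.6485  1.6361 -0.0002  0.8556  1.3706]
[ 0.5554 -0.1183  0.024 ] [ 3.1415 -0.0013 -0.1447] [-0.2921 -0.2461  1.7106] [-0.0005 -0.1758  0.024 ]
right 1202 ang [44.8 46.6 48.4] top h 0.0457
```

It works: the right wall is now at 47° with the tip well below its edge. I'll continue.

Emit:
send_rows --pt "1 0.0006 0.004 0.004 0" --pt "1 0.0006 0.004 0.004 0" --pt "1 0.0006 0.004 0.004 0" --pt "1 0 0 0 0"

```text
time: 28.35
tool_pos: [0.5569, -0.1056, 0.0361]
tool_rot: [-3.141, -0.0, -0.144]
contact_force: [-1.1, -1.1, 0.5]
opening: 0.0916
grip_force: 0.0
```

Emit:
send_rows --pt "1 0.0007 0.005 0.004 0" --pt "1 0.0007 0.005 0.004 0" --pt "1 0 0 0 0"

```text
time: 28.65
tool_pos: [0.5584, -0.0957, 0.0441]
tool_rot: [-3.142, -0.001, -0.144]
contact_force: [0.5, 0.2, 0.6]
opening: 0.0919
grip_force: 0.0
```

```bash
python3 st.py; python3 look.py r3;  python3 walls.py r3S|grep right
```

```text
28.65 tray [-0.0007 -0.153 ] [ 0.5584 -0.0957  0.0441] [-3.1416 -0.0006 -0.1441] [0.4804 0.1704 0.5801] [-0.3051  0.6185  1.6258  0.0002  0.8967  1.4096]
[ 0.5582 -0.0962  0.0437] [-3.1416 -0.0002 -0.1444] [ 0.4921 -0.3583 -0.8786] [-0.0009 -0.1535  0.0437]
right 965 ang [69.4 71.2 73.3] top h 0.0612
```

Emit:
send_rows --pt "1 0.0007 0.005 0.003 0" --pt "1 0.0007 0.005 0.003 0" --pt "1 0.0007 0.005 0.003 0" --pt "1 0 0 0 0"

```text
time: 29.2
tool_pos: [0.5606, -0.0807, 0.0531]
tool_rot: [-3.142, -0.001, -0.144]
contact_force: [0.4, 1.1, 0.1]
opening: 0.0917
grip_force: 0.0
```

Emit:
send_rows --pt "1 0.0006 0.004 0.002 0" --pt "1 0.0003 0.002 0.001 0" --pt "1 0 0 0 0"

```text
time: 29.5
tool_pos: [0.5612, -0.0752, 0.0557]
tool_rot: [-3.142, -0.0, -0.145]
contact_force: [-0.1, 0.2, -0.2]
opening: 0.0917
grip_force: 0.0
```

```bash
python3 st.py
```

```text
29.5 tray [-0.0009 -0.1322] [ 0.5612 -0.0752  0.0557] [-3.1416 -0.0002 -0.1445] [-0.0554  0.2461 -0.1635] [-0.2685  0.6019  1.6176  0.      0.922   1.4468]
```

Emit:
send_rows --pt "1 0.0003 0.002 0 0" --pt "1 0.0003 0.002 0 0" --pt "1 0 0 0 0"

```text
time: 29.8
tool_pos: [0.5616, -0.0733, 0.0558]
tool_rot: [3.139, -0.0, -0.144]
contact_force: [-2.6, -8.7, 1.1]
opening: 0.0916
grip_force: 4.6
```

```bash
python3 st.py
```

```text
29.8 tray [-0.0008 -0.1304] [ 0.5616 -0.0733  0.0558] [ 3.1386 -0.0003 -0.1444] [-2.64   -8.7185  1.1132] [-0.2634  0.6019  1.6171 -0.0037  0.9219  1.4541]
```

At the stop. I'll retreat straight back, rise, move well clear and check.

Emit:
send_rows --pt "1 -0.0014 -0.0099 0 0" --pt "1 -0.0028 -0.0198 0 0" --pt "1 0 0 0.05 0" --pt "1 0 0 0.05 0" --pt "1 0 0 0.05 0"

```text
time: 30.3
tool_pos: [0.5571, -0.1014, 0.207]
tool_rot: [-3.141, 0.001, -0.145]
contact_force: [0.9, -0.5, -1.7]
opening: 0.0919
grip_force: 0.0
```

Emit:
send_rows --pt "1 0 0 0.04 0" --pt "1 -0.01 -0.04 0 0" --pt "1 -0.01 -0.04 0 0" --pt "1 -0.01 -0.04 0 0" --pt "1 -0.01 -0.04 0 0"

```text
time: 30.8
tool_pos: [0.5169, -0.2626, 0.2456]
tool_rot: [-3.141, -0.0, -0.144]
contact_force: [0.7, -0.3, 0.1]
opening: 0.0915
grip_force: 0.0
```

Emit:
send_rows --pt "1 -0.02 -0.04 0 0" --pt "1 -0.02 -0.04 0 0" --pt "1 0 0 0 0" --pt "1 0 0 0 0"

```text
time: 31.2
tool_pos: [0.4769, -0.3419, 0.2452]
tool_rot: [-3.141, 0.0, -0.147]
contact_force: [0.8, -0.2, 0.5]
opening: 0.0918
grip_force: 0.0
```

```bash
python3 look.py end; python3 walls.py end; python3 walls.py endS; python3 - <<'E'
from h import *
P=np.load("pics/end.npz")["P"].reshape(-1,3)
for n,c,h in(("short",(.581,.0556),.112),("tall",(.6578,-.0678),.165),("should",(.465,-.0376),.150),("slim",(.5067,.1802),.140)):
    q=P[(np.hypot(P[:,0]-c[0],P[:,1]-c[1])<.045)&(abs(P[:,2]-h)<.005)];print(n,len(q),cv2.minEnclosingCircle(q[:,:2].astype(np.float32)),q[:,2].mean(),q[:,2].std())
a=cv2.imread('pics/ends.png')[60:300,120:420];b=cv2.imread('pics/endt.png')[80:320,80:380]
cv2.imwrite('pics/endc.png',cv2.resize(cv2.hconcat([a,b]),(800,320)))
E
```

```text
[ 0.4779 -0.3403  0.2454] [-3.1408 -0.     -0.1442] [ 0.1334  0.6071 -0.6096] [-0.0456 -0.4065  0.2454]
near 650 ang [84.9 88.  91.1] top h 0.0658
far 852 ang [87.9 89.6 91.4] top h 0.0656
right 217 ang [88.6 90.4 92.2] top h 0.0663
left 547 ang [86.7 88.4 90. ] top h 0.0658
near 555 ang [88.8 90.7 92. ] top h 0.0653
far 1051 ang [84.  86.9 89.9] top h 0.0658
right 567 ang [89.  90.5 92.1] top h 0.0658
left 582 ang [84.  86.6 89.9] top h 0.0662
short 1526 ((0.5818685293197632, 0.0558481365442276), 0.03009488247334957) 0.11192642731842904 0.0012009244312895556
tall 1754 ((0.6583781242370605, -0.06802406907081604), 0.0312107615172863) 0.16489128568940783 0.0011708768260240852
should 1037 ((0.4651666283607483, -0.037888940423727036), 0.022117571905255318) 0.14968524519976406 0.0012205672187426443
slim 1446 ((0.5070285797119141, 0.18102139234542847), 0.027456946671009064) 0.13951450203352053 0.0011991124999981301
```

View pics/endc.png

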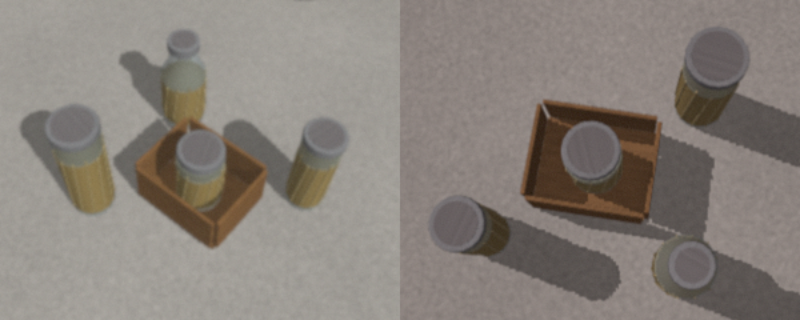

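All four walls stand upright around the short jar, whose lid is at 112 mm and centred at (200,155) and (590,150) in the crops. The other jars haven't moved.

```bash
python3 -c "from cell import *; print(hand_in())"
```

```text
the job is handed in; nothing more can be done
None
```

Done and handed in at about 31 s: the short jar stands upright in the middle of the tray, all four walls measure upright and the three taller jars have not moved, though an early push on the near wall briefly jammed at about 77 N on the tool before I backed off.

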